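Prop out the order tablet's back leg

TASK

Two order screens stand on the counter, each with a folding prop leg half open behind it. Swing the prop leg of the larger screen all the way out until it meets its stop and sticks straight out from the back. Keep that screen standing about where it is, and leave the smaller screen and its leg alone.

Things in the scene. Friction and masses are not known exactly. Their poses are not given: they have to be found in the camera images.
- tablet: The larger order screen, a loose stand of about 1.5 kg: black upright panel 12 mm thick, 210 mm wide, 130 mm high, on a dark steel foot 230 mm wide, 12 mm high, reaching 50 mm before and 10 mm behind the panel's middle plane. Origin: on the counter, centred under that plane. x points out of its back, y along its width, z up. It slides or tips if pushed with more than some 5 N.
- tablet_hinge (a point): Foot, at counter height, of the vertical hinge axis of the larger screen's prop leg: at x = +14, y = +65 mm in the screen's frame, axes parallel to it. The leg is an upright aluminium plate 8 mm thick, 120 mm long from axis to free end, from 3 mm to 118 mm above the counter. About 0.5 N near its free end moves it; it stays where it is left.
- tablet_leg (a joint): Angle of the larger screen's prop leg, rad. 0: folded flat along the back, free end towards the screen's -y. It grows as the leg swings out, free end moving from -y to +x (anticlockwise from above); hard stop at 1.6, leg straight out from the back. Starts half open, 0.6 to 0.95.
- handset: The smaller order screen, same make and materials, to be left alone: panel 130 mm wide and 92 mm high, foot 150 mm wide; origin and axes as on the larger one. Its prop leg is 70 mm long, its top 80 mm high, its hinge at x = +14, y = +40 mm. Either screen may stand on the left or right.
- handset_leg (a joint): Angle of the smaller screen's prop leg, rad, same sense and stop; starts at 0.6 to 0.95 and stays as it is.

How it is judged:
At the end, for the whole second after the job is handed in: The larger screen's leg is out to within 0.18 rad (10 degrees) of its stop at 1.6 rad; that screen stands upright (within 0.1 rad), at rest, within 50 mm of where it began; the smaller screen is within 30 mm of its place and its leg still half open (0.4 to 1.15 rad) (value of joint tablet_leg above 1.42 rad and angle between tablet's own z axis and vertical below 0.1 rad and distance of tablet from where it was at the start of the episode below 0.05 m and linear speed of tablet below 0.02 m/s and distance of handset from where it was at the start of the episode below 0.03 m and value of joint handset_leg between 0.4 and 1.15 rad); the robot touches nothing.
It fails at once if the larger screen is tipped over (angle between tablet's own z axis and vertical above 0.35 rad).
It fails at once if the smaller screen is shoved away (distance of handset from where it was at the start of the episode above 0.03 m).
It fails at once if the smaller screen's leg is swung out or folded in (value of joint handset_leg above 1.15 rad or value of joint handset_leg below 0.4 rad).
It also fails if it takes over 34 s, if anything falls off the work surface, if the arm or the gripper's body presses on something with over 40 N, if the wrist force passes 120 N, or if a joint passes its speed limit or range.

ROBOT

A 6-joint arm with a two-finger parallel gripper is mounted at the origin on the work surface. World frame = base frame: x ahead of the robot, y to its left, z up, the work surface at z = 0. Lengths are in m, angles in rad, forces in N, time in s.
With the tool pointing down it reaches from about 0.35 to 0.975 m from the base axis. Payload 7.1 kg.
Tool frame: the origin (TCP) lies at the very end of the fingers, on their centre line; the grasp point (between the pads) lies 19 mm behind it; z points along the fingers, y is the line along which they close (so a half turn about z gives the same grasp; the last joint's range is limited). The gripper opens to 88 mm and grips with 3 to 60 N. Pads are 20 mm wide; open, the fingers measure 115 mm over their backs; the gripper's body (75 mm by 178 mm) begins 61 mm behind the grasp point.
Start: joints at [1.122, 0.423, 1.63, -0, 1.089, -0.019], TCP at [0.26, 0.568, 0.223] pointing down, gripper open.
Joint ranges: [-3, 3], [-0.9, 2.11], [0.09, 2.58], [-1.31, 4.45], [0.11, 2.69], [-2.54, 2.54]. Speed limits (rad/s): [2.39, 2.39, 3.01, 3.14, 3.14, 3.14].

INTERFACE

Orientations are given as a unit quaternion [w, x, y, z].
In Python, from station import readout, optics, order, models gives the robot as it stands.
- The arm moves only by the tool apply_moves, never from a script. Its argument "plan" is a list that holds one entry, the list of rows, each a list of 7 numbers: the turn, a rotation vector about the tool's x, y, z in degrees, then the shift along the tool's x, y, z in cm, then the finger opening in cm, from 0 to 8.78. A call has 1 to 10 rows; each row shifts and turns the commanded pose from where the row before left it, along the tool's axes as they then stand; what a row does not reach is not made up. A row lasts 1/10 s, in which the tool goes at most 50 mm and 8.59 degrees, less where a joint would pass 70% of its speed; a pose out of reach is approached as far as the arm can. A call is refused whole if a number of a shift passes 5 or a number of a turn 8.59, either way. A call with a gripper value outside its range is refused whole. The fingers move at their own pace and stop on an object; the grip force is fixed at half the most. Time passes only in rows, so rows that do not move let the fingers close. It gives the time, the measured TCP pose, the force, the opening and the grip force at its end, in the units of the state.
- readout.sense(): the state, without advancing time (a new reading comes with each control period).
- optics.capture(name): name is "side" or "top" or "wrist"; returns the picture (480x640x3 uint8, blue, green, red); there is no depth.
- optics.camera_info(name): a dict with "vfov" (degrees; the focal length in pixels is half the picture's height over the tangent of half this angle, whatever the lens; pixels are square), "cx", "cy" (the principal point, pixels), "eye" and "orientation" of the camera in the world; the wrist camera has in their place "mount" (4x4, takes a point from camera to tool coordinates, whose origin is the TCP and whose axes are the flange's). Camera axes: x right, y down, z forward; pixel columns grow to the right and rows downward; lengths in m; the calibration is good to about 2 mm. A picture is of the moment at which its call begins: read the wrist's pose just before it. camera_info takes no time and is no camera call.
- order.finish_job(): hands the job in; it is judged then, once.
Trained networks look in the newest picture that a camera, given by its name, has taken for a name from the list of things; names that differ only in an ending like _2 or _b are one class to them, and where a whole thing is asked for, a point or a joint stands for the part that bears it (a point fixed in the world has none). Each returns a list of dicts, best first, with "confidence" (0 to 1); they miss things now and then, are a little off and sometimes report something else, mostly with a low value. They report only what shows in the picture. A call takes as long as a camera call.
- models.cut_out(camera, query): "region" (480x640 bool, what is visible of it) and "pixel" ([column, row] in pixels, amid what is visible of it).
- models.place_of(camera, query): "pixel" ([column, row] in pixels: a listed point, or the origin of a listed thing).
The state is a dict: "clock": time; "qpos": joint angles; "joint_vel": joint speeds; "tau": joint torques, N m; "position": TCP position; "tool_rot": TCP orientation; "contact_force": force on the tool from outside, world axes, zero at the start; "moment": the same for the moment, N m; "opening": finger opening in m; "grip_force": force on a finger pad.
Only numpy, scipy, OpenCV 4.12 (cv2) and the standard library are available. Lean on these libraries where they do the work, as an engineer would, in place of code of your own. Each camera call takes 0.05 s, during which the arm holds its last target. There are 200 camera calls.

## Working session

There is one attempt and no reset: what is moved stays moved. The work goes in short steps, Python scripts to look and compute and a tool call to move; the robot and the scene stay as the last step left them, time stands still between calls to the robot, and variables do not carry over. Pictures are saved under pics/ and viewed, at most 10 in all, crops included, and the job is handed in when it is done.

Besides the shell and the picture viewer there is one more tool, called after "Call:" in YAML: its name, and indented under it one key for each argument. apply_moves: Moves the arm, as the interface text tells. Its arguments: {"type":"object","properties":{"plan":{"type":"array","items":{"type":"array","items":{"type":"array","items":{"type":"number"}}}}},"required":["plan"]}

```bash
mkdir -p pics
cat > h.py <<'E'
import numpy as np, cv2
from scipy.spatial.transform import Rotation as R
from station import readout, optics, order, models
def cam(n):
    c=optics.camera_info(n); f=240/np.tan(np.radians(c['vfov'])/2); return c,f
def ray(n,px):
    c,f=cam(n); d=np.array([(px[0]-c['cx'])/f,(px[1]-c['cy'])/f,1])
    o=np.array(c['orientation']); M=R.from_quat(np.r_[o[1:],o[0]]).as_matrix() if o.size==4 else o
    return np.array(c['eye']),M@d
def atz(n,px,z):
    e,d=ray(n,px); return e+d*(z-e[2])/d[2]
E
python3 - <<'E'
from h import *
for n in ['side','top']:
    im=optics.capture(n); cv2.imwrite(f'pics/{n}0.png',im)
    c=optics.camera_info(n); print(n,c)
    for q in ['tablet','tablet_hinge','handset','tablet_leg','handset_leg']:
        for r in models.place_of(n,q)[:2] if 'leg' not in q else []: print(q,'place',r['confidence'],r['pixel'],atz(n,r['pixel'],0).round(3))
        for r in models.cut_out(n,q)[:2]: print(q,'cut',r['confidence'],r['pixel'],r['region'].sum())
print(readout.sense())
E
```

```text
side {'vfov': 51.10822292742377, 'cx': 315.39883092756975, 'cy': 241.05462579916974, 'eye': array([0.32649855, 0.48448597, 0.6163532 ]), 'orientation': array([ 0.06603136, -0.16080717,  0.92661852, -0.3334052 ])}
tablet place 0.97 [388.6, 164.5] [ 0.447 -0.208  0.   ]
tablet cut 0.57 [392.7, 144.4] 6705
tablet_hinge place 0.97 [360.4, 175.3] [ 0.487 -0.164  0.   ]
tablet_hinge cut 0.77 [386.4, 143.0] 6597
handset place 0.63 [286.8, 337.3] [0.489 0.181 0.   ]
handset cut 0.65 [294.6, 333.7] 6524
tablet_leg cut 0.87 [361.9, 114.4] 476
handset_leg cut 0.73 [255.7, 310.8] 307
top {'vfov': 45.21440946757363, 'cx': 305.6339892875834, 'cy': 239.43055750638882, 'eye': array([0.30569283, 0.0385005 , 1.01758847]), 'orientation': array([ 0.06442798, -0.69642884,  0.71183449, -0.06424609])}
tablet place 0.82 [442.5, 261.6] [ 0.448 -0.206  0.   ]
tablet cut 0.79 [448.1, 263.1] 6891
tablet_hinge place 0.85 [410.4, 247.8] [ 0.474 -0.15   0.   ]
tablet_hinge cut 0.63 [450.7, 263.5] 7088
handset place 0.91 [223.7, 244.2] [0.488 0.184 0.   ]
handset cut 0.87 [220.0, 248.2] 4079
tablet_leg cut 0.67 [455.4, 220.9] 697
handset_leg cut 0.85 [214.6, 220.0] 603
{'clock': 0.9, 'qpos': array([ 1.12195737e+00,  4.23112369e-01,  1.62987157e+00,  3.47993439e-05,
        1.08861668e+00, -1.90509459e-02]), 'joint_vel': array([ 0.00105325,  0.00020212,  0.00131271, -0.00197046, -0.00043509,
        0.00047035]), 'tau': array([ 2.98801642e-03, -5.44583058e+01, -2.74046266e+01,  6.44775457e-02,
        1.67015288e-02, -1.36203897e-05]), 'position': array([0.26041846, 0.56815561, 0.22267853]), 'tool_rot': array([-1.59184314e-05,  2.13251754e-01,  9.76997282e-01, -2.97501696e-07]), 'contact_force': array([0.57060993, 0.2851105 , 1.30011164]), 'moment': array([ 0.00923405,  0.02682786, -0.00322718]), 'grip_force': 0.0, 'opening': 0.0875240574053767}
```

View pics/top0.png

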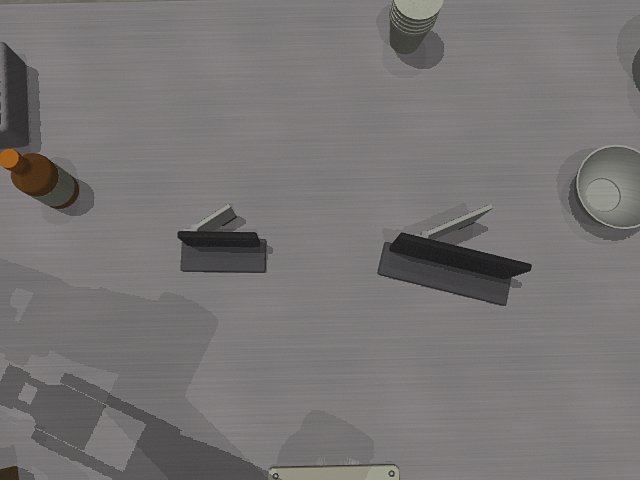

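View pics/side0.png

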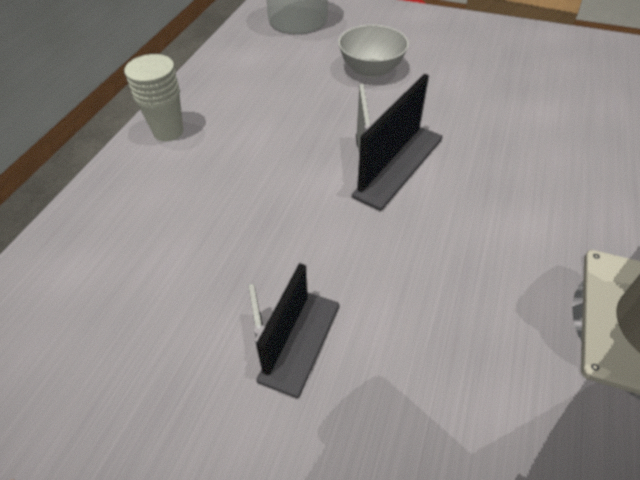

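The top view shows the tablet at right, with panel top edge (402,234)–(531,265) and leg tip at about (491,207). The handset is at left, near (220,245). The side view agrees, so next I'll get the geometry.

```bash
cat > g.py <<'E'
from h import *
# panel top/back edge & leg top from the top camera
m=models.cut_out('top','tablet_leg')
E
python3 - <<'E'
from h import *
A=atz('top',(402,234),.13);B=atz('top',(531,265),.13)
print('panel top back edge',A.round(3),B.round(3),np.linalg.norm(A-B))
d=(A-B)/np.linalg.norm(A-B); yaw=np.arctan2(d[1],d[0])-np.pi/2; print('yaw',yaw)
# foot corners z=.012 front
C=atz('top',(378,275),.012);D=atz('top',(506,305),.012);e=C-D;print('foot',C.round(3),D.round(3),np.linalg.norm(e),np.arctan2(e[1],e[0])-np.pi/2)
Y=np.array([-np.sin(yaw),np.cos(yaw)]);X=np.array([np.cos(yaw),np.sin(yaw)])
print('origin est: panel',((A+B)/2)[:2]-.006*X,'foot',((C+D)/2)[:2]+.05*X)
O=np.array([.4475,-.207]);H=O+.014*X+.065*Y
im=optics.capture('top');r=models.cut_out('top','tablet_leg')[0]['region'];p=np.argwhere(r)[:,::-1]
print('region box',p.min(0),p.max(0))
T=atz('top',(491,207),.118)[:2]; 
import itertools
# side check: leg top free tip (361,85)
e1,d1=ray('side',(361,86));e2,d2=ray('top',(491,207))
s=np.linalg.lstsq(np.c_[d1,-d2],e2-e1,rcond=None)[0];print('tip tri',e1+s[0]*d1,e2+s[1]*d2)
v=T-H;print('hinge',H,'tip',T,'len',np.linalg.norm(v),'angle',np.arctan2(v@X,-(v@Y)))
E
```

```text
panel top back edge [ 0.475 -0.114  0.13 ] [ 0.421 -0.312  0.13 ] 0.20460520321328665
yaw -0.26395565086682127
foot [ 0.425 -0.089  0.012] [ 0.368 -0.309  0.012] 0.22713132165862843 -0.2546152728969706
origin est: panel [ 0.44207693 -0.21150892] foot [ 0.44443292 -0.21171401]
region box [422 204] [492 239]
tip tri [ 0.52169635 -0.26227401  0.11419041] [ 0.51875541 -0.262664    0.11362716]
hinge [ 0.4779737  -0.14790386] tip [ 0.51772474 -0.26120714] len 0.12007405142227483 angle 0.6013763943227077
```

```bash
cat > g.py <<'E'
from h import *
yaw=-.26; X=np.array([np.cos(yaw),np.sin(yaw)]);Y=np.array([-X[1],X[0]])
H=np.array([.477,-.149])
def pt(a,r,clear,z):
    u=np.sin(a)*X-np.cos(a)*Y; n=np.cos(a)*X+np.sin(a)*Y
    t=np.arccos(abs(n@np.array([.417,.909]))); s=.0135*np.cos(t)+.010*np.sin(t)
    return np.r_[H+r*u-(.004+s+clear)*n,z]
def deltas(P):
    s=readout.sense(); q=s['tool_rot']; M=R.from_quat(np.r_[q[1:],q[0]]).as_matrix()
    p=s['position']
    for w in P: print(np.round(w,3),(M.T@(w-p)*100).round(2)); p=w
E
python3 -c "
from g import *
deltas([pt(.6,.095,.012,.223),pt(.6,.095,.012,.068)]+[pt(a,.095,0,.068) for a in np.linspace(.65,1.55,10)])"
```

```text
[ 0.478 -0.249  0.223] [-5.385e+01 -6.526e+01 -3.000e-02]
[ 0.478 -0.249  0.068] [ 0.  -0.  15.5]
[ 0.494 -0.245  0.068] [-1.26  1.09  0.  ]
[ 0.503 -0.243  0.068] [-0.76  0.58  0.  ]
[ 0.513 -0.239  0.068] [-0.71  0.67  0.  ]
[ 0.522 -0.235  0.068] [-0.65  0.75  0.  ]
[ 0.53  -0.23   0.068] [-0.57  0.83  0.  ]
[ 0.539 -0.224  0.068] [-0.49  0.9   0.  ]
[ 0.546 -0.217  0.068] [-0.39  0.96  0.  ]
[ 0.553 -0.209  0.068] [-0.29  1.01  0.  ]
[ 0.559 -0.201  0.068] [-0.18  0.95  0.  ]
[ 0.563 -0.193  0.068] [-0.1   0.88  0.  ]
```

Call:
apply_moves:
  plan:
    - [[0, 0, 0, -3, -3.6, 0, 0], [0, 0, 0, -3, -3.6, 0, 0], [0, 0, 0, -3, -3.6, 0, 0], [0, 0, 0, -3, -3.6, 0, 0], [0, 0, 0, -3, -3.6, 0, 0], [0, 0, 0, -3, -3.6, 0, 0], [0, 0, 0, -3, -3.6, 0, 0], [0, 0, 0, -3, -3.6, 0, 0], [0, 0, 0, -3, -3.6, 0, 0], [0, 0, 0, -3, -3.6, 0, 0]]

```text
clock: 2.0
position: [0.3834, 0.1142, 0.2231]
tool_rot: [0.0, 0.213, 0.977, 0.0]
contact_force: [0.8, -0.7, -0.0]
opening: 0.0112
grip_force: 0.0
```

Call:
apply_moves:
  plan:
    - [[0, 0, 0, -3, -3.6, 0, 0], [0, 0, 0, -3, -3.6, 0, 0], [0, 0, 0, -3, -3.6, 0, 0], [0, 0, 0, -3, -3.6, 0, 0], [0, 0, 0, -3, -3.6, 0, 0], [0, 0, 0, -3, -3.6, 0, 0], [0, 0, 0, -3, -3.6, 0, 0], [0, 0, 0, -3, -4, 0, 0], [0, 0, 0, 0, 0, 0, 0], [0, 0, 0, 0, 0, 0, 0]]

```text
clock: 3.0
position: [0.4793, -0.2504, 0.2223]
tool_rot: [-0.0, 0.214, 0.977, 0.0]
contact_force: [-1.0, 0.3, 0.2]
opening: 0.0003
grip_force: 0.0
```

Run:
```python
from g import *
deltas([pt(.6,.095,.012,.223)])
im=optics.capture('side'); cv2.imwrite('pics/s1.png',im)
im=optics.capture('wrist'); cv2.imwrite('pics/w1.png',im)
s=readout.sense();c,f=cam('wrist');q=s['tool_rot'];M=R.from_quat(np.r_[q[1:],q[0]]).as_matrix()
m=np.array(c['mount'])
o=s['position']+M@m[:3,3]
for qn in ['tablet_hinge','tablet']:
  for r in models.place_of('wrist',qn)[:1]:
    d=M@m[:3,:3]@np.array([(r['pixel'][0]-c['cx'])/f,(r['pixel'][1]-c['cy'])/f,1])
    print(qn,r['confidence'],r['pixel'],o-d*o[2]/d[2])
for r,a in [(.12,.6),(.12,.7),(.0,.6)]:
    u=np.sin(a)*X-np.cos(a)*Y
    w=np.r_[H+r*u,.118]; v=m[:3,:3].T@(M.T@(w-s['position'])-m[:3,3]); print(r,a,v[:2]/v[2]*f+[c['cx'],c['cy']])
```

```text
[ 0.478 -0.249  0.223] [ 0.16  0.03 -0.07]
tablet 0.57 [333.8, 155.4] [ 0.44661301 -0.20936265  0.        ]
0.12 0.6 [314.56629549 293.25291111]
0.12 0.7 [326.75690049 303.77256647]
0.0 0.6 [447.1888432  175.53941053]
```

View pics/w1.png

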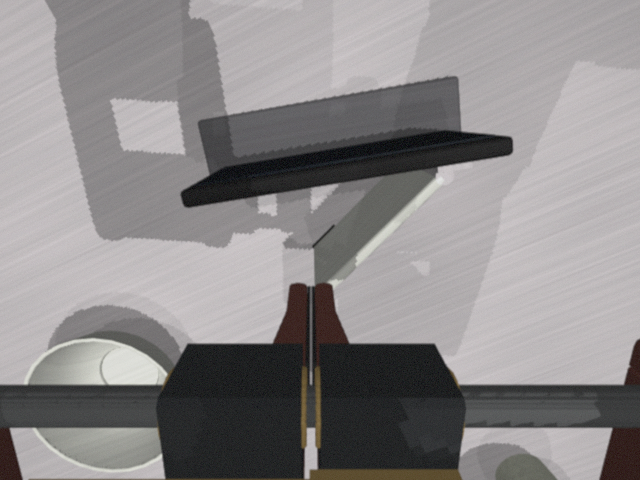

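The wrist view shows the leg's top edge running from (440,180) to about (325,285). That matches my prediction of about 0.61 rad, so I'm descending into the gap.

Call:
apply_moves:
  plan:
    - [[0, 0, 0, 0.2, 0, 4, 0], [0, 0, 0, 0, 0, 4, 0], [0, 0, 0, 0, 0, 3, 0], [0, 0, 0, 0, 0, 2.5, 0], [0, 0, 0, 0, 0, 1.9, 0], [0, 0, 0, 0, 0, 0, 0], [0, 0, 0, 0, 0, 0, 0]]

```text
clock: 3.9
position: [0.478, -0.248, 0.0691]
tool_rot: [-0.0, 0.213, 0.977, 0.0]
contact_force: [0.4, -0.8, -0.3]
opening: 0.0004
grip_force: 0.0
```

Run:
```python
from g import *
im=optics.capture('top'); im2=optics.capture('side'); cv2.imwrite('pics/c1.png',np.hstack([im[150:350,330:630],im2[30:230,250:550]]))
deltas([pt(.65,.095,0,.068)])
```

```text
[ 0.494 -0.245  0.068] [-1.23  1.    0.2 ]
```

View pics/c1.png

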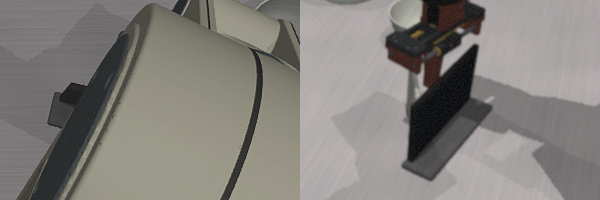

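The crop shows the fingers behind the panel and inside the leg, with no contact force. Starting the arc.

Call:
apply_moves:
  plan:
    - [[0, 0, 0, -0.6, 0.5, 0, 0], [0, 0, 0, -0.6, 0.5, 0, 0], [0, 0, 0, -0.38, 0.3, 0, 0], [0, 0, 0, -0.38, 0.3, 0, 0], [0, 0, 0, -0.35, 0.33, 0, 0], [0, 0, 0, -0.35, 0.33, 0, 0], [0, 0, 0, -0.32, 0.38, 0, 0], [0, 0, 0, -0.32, 0.38, 0, 0], [0, 0, 0, -0.28, 0.42, 0, 0], [0, 0, 0, -0.28, 0.42, 0, 0]]

```text
clock: 5.0
position: [0.5293, -0.2295, 0.0686]
tool_rot: [-0.0, 0.213, 0.977, 0.0]
contact_force: [-1.3, 0.1, -0.2]
opening: 0.0006
grip_force: 0.3
```

Call:
apply_moves:
  plan:
    - [[0, 0, 0, -0.25, 0.45, 0, 0], [0, 0, 0, -0.25, 0.45, 0, 0], [0, 0, 0, -0.2, 0.48, 0, 0], [0, 0, 0, -0.2, 0.48, 0, 0], [0, 0, 0, -0.15, 0.5, 0, 0], [0, 0, 0, -0.15, 0.5, 0, 0], [0, 0, 0, -0.1, 0.48, 0, 0], [0, 0, 0, -0.1, 0.48, 0, 0], [0, 0, 0, 0, 0, 0, 0]]

```text
clock: 5.9
position: [0.5581, -0.2003, 0.0687]
tool_rot: [0.0, 0.213, 0.977, 0.0]
contact_force: [-0.5, -0.5, 0.5]
opening: 0.0006
grip_force: 0.0
```

Run:
```python
from g import *
im=optics.capture('top'); im2=optics.capture('side'); im3=optics.capture('wrist');cv2.imwrite('pics/c2.png',np.hstack([im3[:,:],cv2.resize(im2[30:230,200:550],(640,480))])[:, :]if 0 else np.hstack([cv2.resize(im3,(400,300)),im2[0:300,200:600]]))
deltas([pt(1.5,.095,0,.068),pt(1.55,.095,0,.068),pt(1.58,.095,0,.068)])
```

```text
[ 0.561 -0.197  0.068] [-0.14  0.46  0.07]
[ 0.563 -0.193  0.068] [-0.04  0.44  0.  ]
[ 0.564 -0.191  0.068] [-0.01  0.27  0.  ]
```

View pics/c2.png

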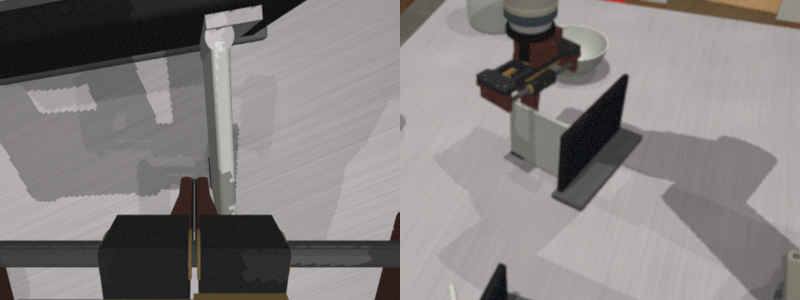

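The leg is being pushed and is close to straight out, at about 1.4 rad. I'll push a little further in small steps.

Call:
apply_moves:
  plan:
    - [[0, 0, 0, -0.1, 0.25, 0, 0], [0, 0, 0, -0.05, 0.25, 0, 0], [0, 0, 0, -0.03, 0.2, 0, 0], [0, 0, 0, 0, 0.2, 0, 0], [0, 0, 0, 0, 0.1, 0, 0], [0, 0, 0, 0, 0, 0, 0]]

```text
clock: 6.65
position: [0.5635, -0.1923, 0.0687]
tool_rot: [-0.0, 0.213, 0.977, -0.0]
contact_force: [-1.1, -0.6, 0.3]
opening: 0.0005
grip_force: 0.1
```

Run:
```python
from g import *
im3=optics.capture('wrist');cv2.imwrite('pics/c3.png',im3)
s=readout.sense();print(s['contact_force'],s['moment'])
```

```text
[-0.00720064 -0.78683131  0.08360792] [-0.01078549 -0.00974093  0.03653403]
```

View pics/c3.png

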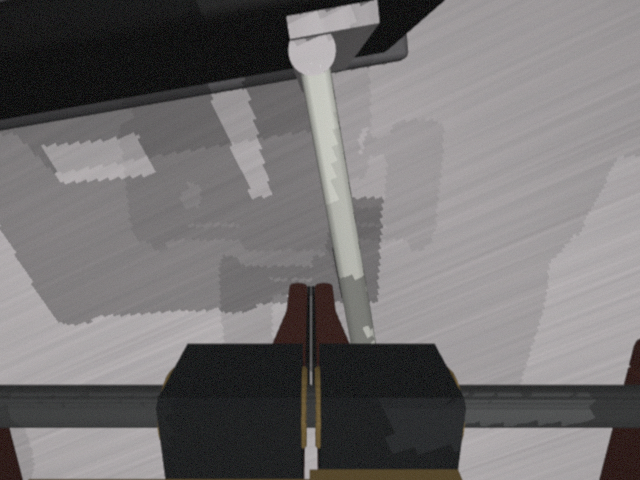

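The leg now looks perpendicular to the panel: it tilts about 10° in the image, and so does the panel's normal. I'll nudge it 2 mm more toward the stop, then back off, lift and retreat.

Call:
apply_moves:
  plan:
    - [[0, 0, 0, 0, 0.1, 0, 0], [0, 0, 0, 0, 0.1, 0, 0], [0, 0, 0, 0, 0, 0, 0]]

```text
clock: 7.0
position: [0.5638, -0.191, 0.0686]
tool_rot: [-0.0, 0.213, 0.977, -0.0]
contact_force: [-2.2, -4.5, 0.1]
opening: 0.0008
grip_force: 2.3
```

Call:
apply_moves:
  plan:
    - [[0, 0, 0, 0, -0.5, 0, 0], [0, 0, 0, 0, -1, 0, 0], [0, 0, 0, 0, -1, 0, 0], [0, 0, 0, 0, 0, -3, 0], [0, 0, 0, 0, 0, -4, 0], [0, 0, 0, 0, 0, -4, 0], [0, 0, 0, 0, 0, -4, 0], [0, 0, 0, 0, 0, -4, 0], [0, 0, 0, -4, 0, 0, 0], [0, 0, 0, -4, 0, 0, 0]]

```text
clock: 8.0
position: [0.6276, -0.2481, 0.2618]
tool_rot: [0.002, 0.213, 0.977, -0.0]
contact_force: [-0.1, 1.0, -0.4]
opening: 0.0002
grip_force: 0.0
```

Call:
apply_moves:
  plan:
    - [[0, 0, 0, 0, -4, -2, 0], [0, 0, 0, 0, -4, -2, 0], [0, 0, 0, 0, -4, -2, 0], [0, 0, 0, 0, -4, -2, 0], [0, 0, 0, 0, -4, 0, 0], [0, 0, 0, 0, -4, 0, 0], [0, 0, 0, 0, -4, 0, 0], [0, 0, 0, 0, 0, 0, 0]]

```text
clock: 8.8
position: [0.5066, -0.5059, 0.3382]
tool_rot: [-0.0, 0.216, 0.976, -0.001]
contact_force: [0.2, 0.7, -0.7]
opening: 0.0005
grip_force: 0.0
```

Run:
```python
from g import *
a=optics.capture('top');print([ (q,models.place_of('top',q)[0]['pixel']) for q in ['tablet','handset']])
b=optics.capture('side');cv2.imwrite('pics/f.png',np.hstack([cv2.resize(a,(400,300)),cv2.resize(b,(400,300))]));print(readout.sense()['contact_force'])
r=[(x['confidence'],x['region']) for x in models.cut_out('top','tablet_leg')[:1]]
if r: p=np.argwhere(r[0][1])[:,::-1];print(r[0][0],p.min(0),p.max(0))
print([(x['confidence'],x['pixel']) for q in ['tablet','handset'] for x in models.place_of('side',q)[:1]])
```

```text
Traceback (most recent call last):
IndexError: list index out of range
```

The force rose to about 5 N, so the leg met its stop. Checking the final state.

Run:
```python
from g import *
a=optics.capture('top')
b=optics.capture('side');cv2.imwrite('pics/f.png',np.hstack([cv2.resize(a,(400,300)),cv2.resize(b,(400,300))]))
print([(q,x['confidence'],x['pixel'],atz(c,x['pixel'],0)) for c in ['top','side'] for q in ['tablet','handset'] for x in models.place_of(c,q)[:1]])
```

```text
[('tablet', 0.86, [445.9, 260.9], array([ 0.44877947, -0.21234368,  0.        ])), ('handset', 0.6, [224.7, 244.0], array([0.48806942, 0.18199282, 0.        ])), ('tablet', 0.83, [387.3, 162.8], array([ 0.45005489, -0.21202127,  0.        ])), ('handset', 0.61, [288.2, 338.1], array([0.48644852, 0.18190831, 0.        ]))]
```

View pics/f.png

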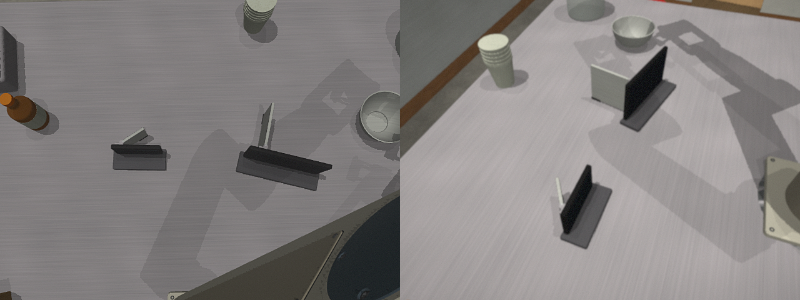

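The larger screen's leg sticks straight out from its back. That screen has moved only a few mm, the smaller one is as it was, and the arm is clear.

```bash
python3 -c "
from station import order
print(order.finish_job())"
```

```text
the job is handed in; nothing more can be done
None
```

The larger screen's prop leg is swung out to its stop, that screen is upright and within about 6 mm of where it began, the smaller screen and its leg are untouched, and the job is handed in (no verdict was returned).

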